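Put the cooking spoon away in the pounding block's drawer

TASK

Put the aluminium cooking spoon away: pull the drawer under the pounding block wide open, lay the spoon flat inside without dropping it, and push the drawer fully shut again. Leave the wooden pestle, the yellow jug and the orange bowl standing where they are.

Things in the scene. Friction and masses are not known exactly. Their poses are not given: they have to be found in the camera images.
- block: Pounding block, fixed: wooden case (240 deep in x, 290 wide in y, 68 high) under a dark slab 240 x 330 x 22 mm, top 90 mm above the table. Origin: centre of the underside. The drawer comes out along its -x, towards the robot (yaw within 0.2 rad). Slab's front edge: x = -120. A blue clamp is fixed on its -y edge at x = -55, 12 mm above the slab.
- drawer (a joint): The drawer's slide, m: 0 fully shut, 0.14 pulled out to its stop, along the block's -x axis. It starts shut or up to 20 mm ajar. Plain friction slide (about 2 N), stays where it is left.
- drawer_handle (a point): Middle of the drawer's steel bar handle: a round bar 10 mm thick, 110 mm long, along the block's y axis, 48 mm above the table (42 mm below the slab's top), its axis 42 mm in front of the drawer's front panel, so 37 mm are free behind the bar for a finger. Moves with the drawer; axes as the block's.
- drawer_floor (a point): Point on the drawer's inner floor, 18 mm above the table; moves with the drawer, axes as the block's. The inside spans x = -70 (front panel) to +145 and y = -122 to +122 mm of it; side walls stand 38 mm, the front panel 47 mm above the floor, the slab's underside 50 mm. Fully out, x = -70 to +70 mm is uncovered.
- spoon: Aluminium cooking spoon, about 90 g, 200 mm long, lying on the table left or right of the block's front. Origin: middle of its length, on the underside; x along it towards the bowl, z up. Handle: bar 12 mm wide, 9 mm thick, x = -100 to +48, its mid-line 5 mm high at the end, 12 mm at the bowl. Bowl: 56 mm across, 16 mm high, centre x = +72.
- spoon_grip (a point): Point to grip the spoon: middle of the handle bar at the spoon's middle (near its centre of mass), 10 mm above the underside; axes as the spoon's.
- spoon_end (a point): Free end of the spoon's handle, 100 mm from the middle.
- spoon_tip (a point): Front of the spoon's bowl, 100 mm from the middle.
- pestle: Short wooden pestle end, standing upright on the table on the other side from the spoon, 50 mm across, 130 mm high. Origin: centre of its foot. Not to be moved.
- jug: Yellow plastic jug with a red twist cap and a handle, standing on the block's slab, 96 mm across, 162 mm high; the handle sticks out to 64 mm from the axis. Origin: centre of its foot. Not to be moved.
- bowl: Orange plastic bowl, 110 mm across, 45 mm high, standing beside the jug on the slab. Origin: centre of its foot. Not to be moved.
There are look-alikes about, which are no part of the job. What is meant by the spoon is not purple or red, and is the larger of those in its own colour.

How it is judged:
By the outcome, as a careful person would: the job done as asked, in the order asked, and still so for the second after the job is handed in, with the robot touching nothing.
It also fails if it takes over 67 s, if anything falls off the work surface, if the arm or the gripper's body presses on something with over 40 N, if the wrist force passes 120 N, or if a joint passes its speed limit or range.

ROBOT

A 6-joint arm with a two-finger parallel gripper is mounted at the origin on the work surface. World frame = base frame: x ahead of the robot, y to its left, z up, the work surface at z = 0. Lengths are in mm, angles in rad, forces in N, time in s.
With the tool pointing down it reaches from about 425 to 1125 mm from the base axis. Payload 14.9 kg.
Tool frame: the origin (TCP) lies on the centre line of the jaws, within the pads' length; the fingertips stand 19 mm ahead of it and the grasp point (between the pads) is the TCP; z points along the fingers, y is the line along which they close (so a half turn about z gives the same grasp; the last joint's range is limited). The gripper opens to 91 mm and grips with 3 to 60 N. Pads are 32 mm wide; open, the fingers measure 118 mm over their backs; the gripper's body (76 mm by 178 mm) begins 60 mm behind the grasp point.
Start: joints at [1.287, 0.379, 1.734, -0, 1.028, -0.033], TCP at [173.732, 678.112, 232.932] pointing down, gripper open.
Joint ranges: [-2.77, 2.77], [-0.74, 2.19], [0, 2.66], [-1.06, 4.2], [0.31, 2.87], [-3.08, 3.08]. Speed limits (rad/s): [1.89, 1.89, 2.39, 3.14, 3.14, 3.14].

INTERFACE

Orientations are given as a 3x3 rotation matrix whose columns are the frame's x, y, z axes.
In Python, from plant import manip gives the robot as it stands.
- The arm moves only by the shell command python3 -m crank 'ROWS' [FORCE]. ROWS is JSON, a list of rows, each a list of 5 numbers: the shift along the tool's x, y, z scaled (see below), then the turn about the tool's z scaled (see below), then the closure, from 0 (fully open) to 1 (shut). A call has 1 to 20 rows; each row shifts and turns the commanded pose from where the row before left it, along the tool's axes as they then stand; what a row does not reach is not made up. The controller multiplies each number of a shift by 0.025 m and each number of a turn by 4 degrees. A row lasts 1/12 s, in which the tool goes at most 41.7 mm and 7.16 degrees, less where a joint would pass 70% of its speed; a pose out of reach is approached as far as the arm can. A call with a number of a shift or a turn outside -1 to 1 is refused whole. A call with a gripper value outside its range is refused whole. The fingers move at their own pace and stop on an object; FORCE is the grip in N (left out, the last holds). Time passes only in rows, so rows that do not move let the fingers close. It gives the time, the measured TCP pose, the force, the opening and the grip force at its end, in the units of the state.
- manip.sense(): the state, without advancing time (a new reading comes with each control period).
- manip.grab_frame(name): name is "side" or "top"; returns (picture, depth): 400x640x3 uint8, red, green, blue; 400x640 float32, mm along the optical axis (not along the pixel's ray), 0 where there is no reading.
- manip.camera_model(name): a dict with "fx", "fy", "cx", "cy" (pixels), "R" (3x3) and "t" (3): a world point X has camera coordinates R X + t. Camera axes: x right, y down, z forward; pixel columns grow to the right and rows downward; lengths in mm; the calibration is good to about 2 mm. A picture is of the moment at which its call begins. camera_model takes no time and is no camera call.
- manip.finish_job(): hands the job in; it is judged then, once.
The state is a dict: "t": time; "qpos": joint angles; "dq": joint speeds; "joint_efforts": joint torques, N m; "ee_pos": TCP position; "ee_rot": TCP orientation; "ft_force": force on the tool from outside, world axes, zero at the start; "torque": the same for the moment, N m; "grip_width": finger opening in mm; "grasp_force": force on a finger pad.
Only numpy, scipy, OpenCV 4.12 (cv2) and the standard library are available. Lean on these libraries where they do the work, as an engineer would, in place of code of your own. Each camera call takes 0.05 s, during which the arm holds its last target. There are 200 camera calls.

## Working session

There is one attempt and no reset: what is moved stays moved. The work goes in short steps, Python scripts to look and compute and a shell command to move; the robot and the scene stay as the last step left them, time stands still between calls to the robot, and variables do not carry over. Pictures are saved under pics/ and viewed, at most 10 in all, crops included, and the job is handed in when it is done.

```bash
mkdir -p pics; ls; cat > h.py <<'E'
import numpy as np, cv2
from plant import manip
def shot(n,save=None):
    p,d=manip.grab_frame(n); 
    np.savez(f'pics/{n}.npz',p=p,d=d)
    if save: cv2.imwrite('pics/'+save,cv2.cvtColor(p,cv2.COLOR_RGB2BGR))
    return p,d
def load(n):
    f=np.load(f'pics/{n}.npz'); return f['p'],f['d']
def world(n,u,v,z=None,dep=None):
    c=manip.camera_model(n); R=np.array(c['R']);t=np.array(c['t'])
    r=np.array([(u-c['cx'])/c['fx'],(v-c['cy'])/c['fy'],1.])
    C=-R.T@t; w=R.T@r
    if z is not None: return C+w*(z-C[2])/w[2]
    if dep is None: dep=np.median(load(n)[1][int(v)-1:int(v)+2,int(u)-1:int(u)+2])
    return C+w*dep
def pix(n,X):
    c=manip.camera_model(n); p=np.array(c['R'])@np.array(X)+np.array(c['t'])
    return p[0]/p[2]*c['fx']+c['cx'],p[1]/p[2]*c['fy']+c['cy']
E
python3 - <<'E'
from h import *
for n in('top','side'): shot(n,n+'0.png')
for n in('top','side'):
    c=manip.camera_model(n);print(n,-np.array(c['R']).T@np.array(c['t']),c['fx'])
s=manip.sense();print(s['t'],s['ee_pos'],np.round(s['ee_rot'],3).tolist(),s['grip_width'])
E
```

```text
pics
top [ 362.03980758   76.28920352 1165.01269414] 414.47496412583445
side [ -97.10816879 -778.92400097  795.86054912] 383.53324455868903
0.1 [173.63451604 677.75813294 232.3218437 ] [[-0.969, 0.248, -0.0], [0.248, 0.969, -0.001], [0.0, -0.001, -1.0]] 91.18841948763654
```

View pics/top0.png

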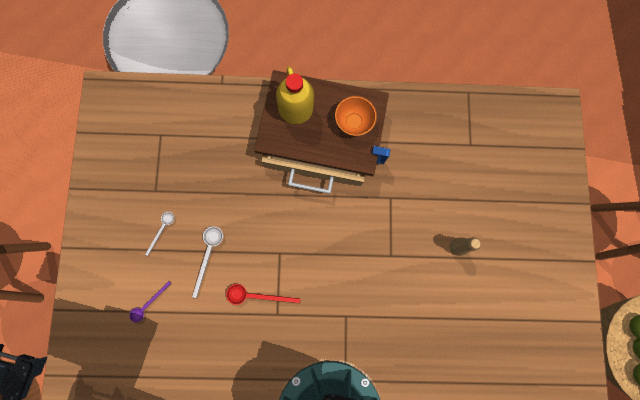

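View pics/side0.png

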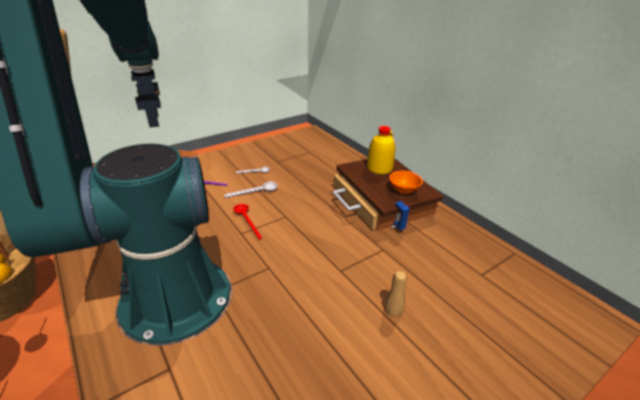

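The top view shows four spoon-like things: large silver (213,237)-(194,297), small silver (167,218), purple (137,315) and red (236,294). I choose the large silver one. The handle bar runs (289,184)-(331,190) and the pestle is at about (465,245). I'll check this in a close crop.

```bash
python3 - <<'E'
from h import *
p,d=load('top'); b=cv2.cvtColor(p,cv2.COLOR_RGB2BGR)
a=cv2.resize(b[220:310,140:260],None,fx=5,fy=5,interpolation=cv2.INTER_CUBIC)[:,:]
e=cv2.resize(b[140:200,250:400],None,fx=4,fy=4,interpolation=cv2.INTER_CUBIC)
o=np.zeros((450+0,600,3),np.uint8); o[:,:]=a
cv2.imwrite('pics/c1.png',np.vstack([cv2.resize(o,(480,360)),np.zeros((0,480,3),np.uint8)]))
cv2.imwrite('pics/c2.png',e)
E
```

```text
(no output)
```

View pics/c1.png

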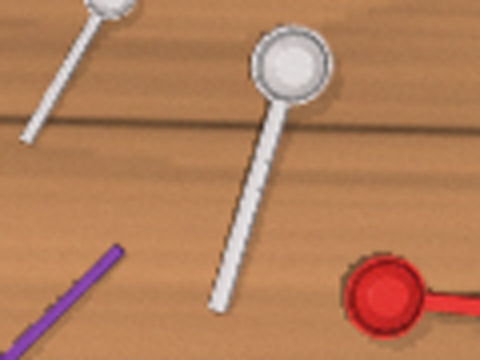

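View pics/c2.png

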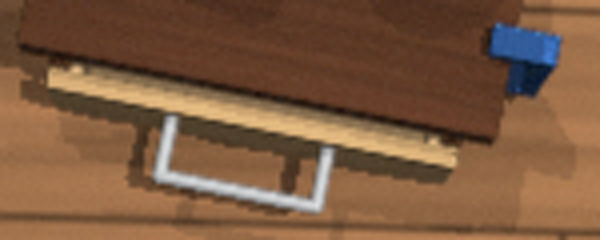

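The crop confirms it: the large silver spoon's handle end is at about (194.5,297), its bowl centre at (212.8,236.3), and the bar ends at (289,185) and (330.5,191.8).

```bash
cat >> h.py <<'E'
np.set_printoptions(precision=1,suppress=True)
def state():
    s=manip.sense(); print(s['t'],s['ee_pos'],'z-ang x-axis',np.degrees(np.arctan2(s['ee_rot'][1][0],s['ee_rot'][0][0])),'F',s['ft_force'],s['grip_width'],s['grasp_force']);return s
def delta(target,s=None):
    s=s or manip.sense(); d=np.array(s['ee_rot']).T@(np.array(target)-np.array(s['ee_pos'])); print('tool delta mm',d,'units',np.round(d/25,2))
E
python3 - <<'E'
from h import *
e=world('top',194.5,297,5);b=world('top',212.75,236.25,12)
u=(b-e)[:2];u/=np.linalg.norm(u);print('end',e,'bowl',b,np.linalg.norm((b-e)[:2]),'ang',np.degrees(np.arctan2(u[1],u[0])))
print('grip',e[:2]+u*100, b[:2]-72*u)
h1=world('top',289,185,50);h2=world('top',330.5,191.75,50);c=(h1+h2)/2
v=(h1-h2)[:2];print('handle',h1,h2,c,np.linalg.norm(v),'yaw',np.degrees(np.arctan2(-v[0],v[1])))
s1=world('top',255,151.5,90);s2=world('top',373.5,175.5,90);v=(s1-s2)[:2]
y=np.arctan2(-v[0],v[1]);ax=np.array([np.cos(y),np.sin(y)])
print('slab',s1,s2,np.linalg.norm(v),np.degrees(y)); print('slide: slabmid->handle along -x',(c[:2]-(s1+s2)[:2]/2)@ax, (c[:2]-(s1+s2)[:2]/2)@[-ax[1],ax[0]])
print('jug',world('top',294,82,252),'bowl',world('top',355,116,135),'pestle',world('top',476,243,130),'red',world('top',236,294,8),world('top',299,301,8))
state()
E
```

```text
end [297.2 371.4   5. ] bowl [462.5 332.   12. ] 169.9209167770458 ang -13.418660220555156
grip [394.5 348.2] [392.5 348.7]
handle [605.7 125.2  50. ] [590.3  10.7  50. ] [598.   67.9  50. ] 115.53166493690885 yaw -7.658097381426239
slab [685.9 217.7  90. ] [ 630.  -101.3   90. ] 323.91937724455624 -9.935712689777585
slide: slabmid->handle along -x -60.75271208155829 -0.7610145300947
jug [809.8 113.6 252. ] bowl [777.9 -44.9 135. ] pestle [ 453.4 -354.5  130. ] red [307.9 259.6   8. ] [293.3  88.2   8. ]
0.1 [173.6 677.8 232.3] z-ang x-axis 165.63002515984408 F [ 0.3 -0.   0.3] 91.18841948763654 0.0
```

```bash
python3 -m crank '[[0,0,0,1,0],[0,0,0,1,0],[0,0,0,1,0],[0,0,0,1,0],[0,0,0,1,0],[0,0,0,1,0],[0,0,0,1,0],[0,0,0,1,0],[0,0,0,1,0],[0,0,0,1,0],[0,0,0,1,0],[0,0,0,1,0],[0,0,0,1,0],[0,0,0,1,0],[0,0,0,1,0],[0,0,0,1,0],[0,0,0,1,0],[0,0,0,1,0],[0,0,0,1,0.7],[0,0,0,1,0.7]]' 20; python3 -m crank '[[0,0,0,1,0.7],[0,0,0,0.3,0.7],[0,0,0,0,0.7]]'; python3 -c "
from h import *
state();delta([598,68,130])"
```

```text
t: 1.77
ee_pos: [173.7, 677.9, 232.5]
ee_rot: [[0.08, 0.997, -0.0], [0.997, -0.08, -0.001], [-0.001, -0.0, -1.0]]
ft_force: [-0.7, 0.2, -0.8]
grip_width: 80.9
grasp_force: 0.0
t: 2.02
ee_pos: [173.7, 678.0, 232.6]
ee_rot: [[0.166, 0.986, -0.0], [0.986, -0.166, -0.0], [-0.0, -0.0, -1.0]]
ft_force: [-0.6, -0.3, -0.6]
grip_width: 60.6
grasp_force: 0.0
2.0167 [173.7 678.  232.6] z-ang x-axis 80.44608198172003 F [-0.6 -0.3 -0.6] 60.634149170310735 0.0
tool delta mm [-531.   519.7  102.9] units [-21.2  20.8   4.1]
```

```bash
python3 -m crank '[[-1,0.98,0,0,0.7],[-1,0.98,0,0,0.7],[-1,0.98,0,0,0.7],[-1,0.98,0,0,0.7],[-1,0.98,0,0,0.7],[-1,0.98,0,0,0.7],[-1,0.98,0,0,0.7],[-1,0.98,0,0,0.7],[-1,0.98,0,0,0.7],[-1,0.98,0,0,0.7],[-1,0.98,0,0,0.7],[-1,0.98,0,0,0.7],[-1,0.98,0,0,0.7],[-1,0.98,0,0,0.7],[-1,0.98,0,0,0.7],[-1,0.98,0,0,0.7],[-1,0.98,0,0,0.7],[-1,0.98,0,0,0.7],[-1,0.98,0,0,0.7],[-1,0.98,0,0,0.7]]'; python3 -m crank '[[-0.7,0.7,0.5,0,0.7],[-0.5,0.5,1,0,0.7],[0,0,1,0,0.7],[0,0,1,0,0.7],[0,0,0.2,0,0.7],[0,0,0,0,0.7],[0,0,0,0,0.7]]'; python3 -c "
from h import *
s=state();delta([598,68,48])
shot('top','top1.png');shot('side')
b=cv2.cvtColor(load('side')[0],cv2.COLOR_RGB2BGR)
cv2.imwrite('pics/s1.png',cv2.resize(b[100:260,280:480],None,fx=3.5,fy=3.5,interpolation=cv2.INTER_CUBIC))"
```

```text
t: 3.68
ee_pos: [574.5, 101.9, 233.0]
ee_rot: [[0.164, 0.986, 0.0], [0.986, -0.164, 0.0], [0.0, 0.0, -1.0]]
ft_force: [0.9, -0.3, 0.5]
grip_width: 27.3
grasp_force: 0.0
t: 4.27
ee_pos: [598.7, 69.3, 141.3]
ee_rot: [[0.165, 0.986, 0.0], [0.986, -0.165, 0.0], [0.0, 0.0, -1.0]]
ft_force: [0.8, 0.5, -0.6]
grip_width: 27.3
grasp_force: 0.0
4.2667 [598.7  69.3 141.3] z-ang x-axis 80.49818917590191 F [ 0.8  0.5 -0.6] 27.320343037551442 0.0
tool delta mm [-1.4 -0.5 93.3] units [-0.1 -0.   3.7]
```

View pics/s1.png

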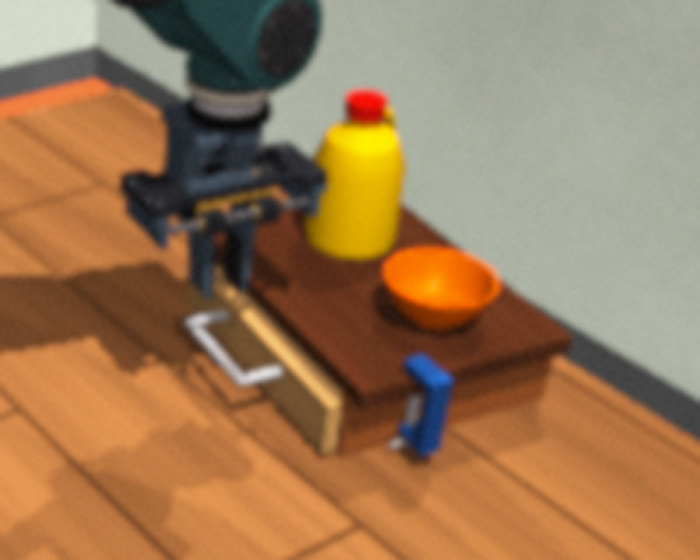

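The side crop shows the gripper above the bar, whose ends are at crop (190,322) and (240,380). I'll cross-check the handle position with the side camera.

```bash
python3 -c "
from h import *
print(pix('side',[598,68,50]),'seen',(341.4,200.3)); print(world('side',341.4,200.3,50))
print(world('side',334.3,192,50),world('side',348.6,208.6,50))
print(pix('top',[598,68,50]))"
```

```text
(np.float64(340.8056933703936), np.float64(199.6401197569097)) seen (341.4, 200.3)
[597.3  63.7  50. ]
[607.7 118.9  50. ] [587.8  11.6  50. ]
(np.float64(309.72528260444153), np.float64(188.36342685526262))
```

```bash
python3 -m crank '[[0,0,0.7,0,0.7],[0,0,0.7,0,0.7],[0,0,0.6,0,0.7],[0,0,0.6,0,0.7],[0,0,0.5,0,0.7],[0,0,0.4,0,0.7],[0,0,0.2,0,0.7],[0,0,0,0,0.7],[0,0,0,0,0.7]]'; python3 -m crank '[[0,0,0,0,1],[0,0,0,0,1],[0,0,0,0,1],[0,0,0,0,1],[0,0,0,0,1]]' 30
```

```text
t: 5.12
ee_pos: [598.7, 69.1, 48.3]
ee_rot: [[0.166, 0.986, 0.0], [0.986, -0.166, 0.0], [0.0, 0.0, -1.0]]
ft_force: [-0.2, 0.0, 0.5]
grip_width: 27.3
grasp_force: 0.0
t: 5.53
ee_pos: [599.0, 69.0, 48.6]
ee_rot: [[0.166, 0.986, 0.001], [0.986, -0.166, 0.0], [0.0, 0.001, -1.0]]
ft_force: [-0.1, -0.3, 7.4]
grip_width: 9.2
grasp_force: 30.0
```

```bash
python3 -m crank '[[0,-0.2,0,0,1],[0,-0.4,0,0,1],[0,-0.4,0,0,1],[0,-0.4,0,0,1],[0,-0.4,0,0,1],[0,-0.4,0,0,1],[0,-0.4,0,0,1],[0,-0.4,0,0,1],[0,-0.4,0,0,1],[0,-0.4,0,0,1],[0,-0.4,0,0,1],[0,-0.4,0,0,1],[0,-0.2,0,0,1],[0,0,0,0,1]]'; python3 -m crank '[[0,-0.15,0,0,1],[0,-0.15,0,0,1],[0,-0.1,0,0,1],[0,0,0,0,1]]'
```

```text
t: 6.7
ee_pos: [479.3, 89.8, 48.5]
ee_rot: [[0.166, 0.986, 0.001], [0.986, -0.166, 0.001], [0.001, 0.001, -1.0]]
ft_force: [-0.1, 8.5, 10.6]
grip_width: 8.9
grasp_force: 30.0
t: 7.03
ee_pos: [470.1, 91.4, 48.5]
ee_rot: [[0.167, 0.986, 0.002], [0.986, -0.167, 0.001], [0.001, 0.001, -1.0]]
ft_force: [0.6, 9.9, 10.7]
grip_width: 9.0
grasp_force: 30.0
```

```bash
python3 -m crank '[[0.02,-0.12,0,0,1],[0.02,-0.12,0,0,1],[0,0,0,0,1]]'; python3 -m crank '[[0,-0.12,0,0,1],[0,-0.12,0,0,1],[0,0,0,0,1]]'
```

```text
t: 7.28
ee_pos: [467.2, 92.2, 48.7]
ee_rot: [[0.165, 0.986, 0.008], [0.986, -0.165, -0.0], [0.001, 0.008, -1.0]]
ft_force: [20.8, -17.0, -10.7]
grip_width: 9.2
grasp_force: 30.0
t: 7.53
ee_pos: [467.2, 93.4, 49.9]
ee_rot: [[0.165, 0.986, 0.02], [0.986, -0.165, 0.001], [0.004, 0.019, -1.0]]
ft_force: [51.5, -24.6, -40.5]
grip_width: 9.3
grasp_force: 30.0
```

```bash
python3 -m crank '[[0,0.16,0,0,1],[0,0.16,0,0,1],[0,0,0,0,0.8],[0,0,0,0,0.7],[0,0,0,0,0.7],[0,0,0,0,0.7]]'; python3 -m crank '[[0,0,-0.5,0,0.7],[0,0,-0.8,0,0.7],[0,0,-1,0,0.6],[0,0,-1,0,0.5],[0,0,-1,0,0.5],[0,0,-0.8,0,0.5],[0,0,0,0,0.5]]'; python3 -c "
from h import *
s=state()
th=np.radians(-13.4);u=np.array([np.cos(th),np.sin(th)])
delta([393.5,348.5,100]);print(u)"
```

```text
t: 8.03
ee_pos: [465.4, 92.3, 47.7]
ee_rot: [[0.166, 0.986, -0.001], [0.986, -0.166, -0.0], [-0.0, -0.001, -1.0]]
ft_force: [-0.8, 0.8, -0.2]
grip_width: 27.4
grasp_force: 0.0
t: 8.62
ee_pos: [467.7, 92.6, 178.8]
ee_rot: [[0.166, 0.986, 0.005], [0.986, -0.166, 0.001], [0.001, 0.004, -1.0]]
ft_force: [0.7, -0.6, 0.8]
grip_width: 45.9
grasp_force: 0.0
8.6167 [467.7  92.6 178.8] z-ang x-axis 80.43709904395027 F [ 0.7 -0.6  0.8] 45.88527600860956 0.0
tool delta mm [ 239.9 -116.1   78.6] units [ 9.6 -4.6  3.1]
[ 1.  -0.2]
```

```bash
python3 -m crank '[[1,-0.5,0,0,0.4],[1,-0.5,0,0,0.4],[1,-0.5,0,0,0.4],[1,-0.5,0,0,0.4],[1,-0.5,0,0,0.4],[1,-0.5,0,0,0.4],[1,-0.5,0,0,0.4],[1,-0.5,0,0,0.4],[1,-0.5,0,0,0.4],[0.6,-0.1,0,0,0.4],[0,0,0,-1,0.4],[0,0,0,-1,0.4],[0,0,0,-1,0.4],[0,0,0,-1,0.4],[0,0,0,-1,0.4],[0,0,0,-1,0.4],[0,0,0,-1,0.4],[0,0,0,-1,0.4],[0,0,0,-1,0.4],[0,0,0,-1,0.4]]'; python3 -m crank '[[0,0,0.5,-1,0.4],[0,0,0.5,-1,0.4],[0,0,0.5,-1,0.4],[0,0,0.5,-1,0.4],[0,0,0.5,-1,0.4],[0,0,0.5,-1,0.4],[0,0,0.1,-1,0.4],[0,0,0,-1,0.4],[0,0,0,-1,0.4],[0,0,0,-1,0.4],[0,0,0,-1,0.4],[0,0,0,-0.5,0.4],[0,0,0,0,0.4]]'; python3 -c "
from h import *
shot('top');p,d=load('top')
b=cv2.cvtColor(p,cv2.COLOR_RGB2BGR)
cv2.imwrite('pics/t2.png',cv2.resize(b[140:310,150:410],None,fx=3,fy=3,interpolation=cv2.INTER_CUBIC))
s=state();delta([393.5,348.5,22])"
```

```text
t: 10.28
ee_pos: [392.8, 347.5, 174.7]
ee_rot: [[-0.509, 0.861, -0.001], [0.861, 0.509, -0.001], [-0.0, -0.001, -1.0]]
ft_force: [-0.1, -0.7, -0.2]
grip_width: 54.4
grasp_force: 0.0
t: 11.37
ee_pos: [392.7, 347.5, 97.3]
ee_rot: [[-0.972, 0.233, -0.001], [0.233, 0.972, -0.001], [0.001, -0.001, -1.0]]
ft_force: [0.9, 0.5, 0.1]
grip_width: 54.3
grasp_force: 0.0
11.4167 [392.8 347.6  97.4] z-ang x-axis 166.37905048507267 F [-0.4 -0.9  0.4] 54.94104087882686 0.0
tool delta mm [-0.5  1.1 75.4] units [-0.  0.  3.]
```

View pics/t2.png

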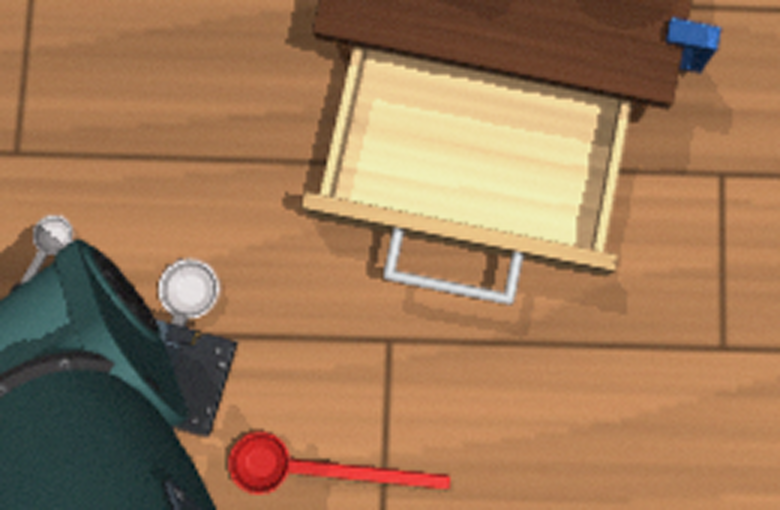

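The drawer is wide open (bar at crop (389,273)-(513,297)), and the gripper sits over the spoon's handle just below its bowl at crop (188,287). Next I go down and grip.

```bash
python3 -m crank '[[0,0.04,0.6,0,0.4],[0,0,0.6,0,0.4],[0,0,0.6,0,0.4],[0,0,0.5,0,0.4],[0,0,0.4,0,0.4],[0,0,0.2,0,0.4],[0,0,0.1,0,0.4],[0,0,0,0,0.4]]'; python3 -m crank '[[0,0,0,0,1],[0,0,0,0,1],[0,0,0,0,1],[0,0,0,0,1],[0,0,0,0,1],[0,0,0,0,1],[0,0,0,0,1],[0,0,0,0,1]]' 30
```

```text
t: 12.08
ee_pos: [393.1, 349.0, 22.6]
ee_rot: [[-0.972, 0.235, -0.0], [0.235, 0.972, -0.0], [0.0, -0.0, -1.0]]
ft_force: [0.3, 1.0, 0.2]
grip_width: 55.0
grasp_force: 0.0
t: 12.75
ee_pos: [393.2, 349.1, 23.0]
ee_rot: [[-0.972, 0.235, 0.0], [0.235, 0.972, 0.0], [-0.0, 0.0, -1.0]]
ft_force: [-0.6, 0.3, 1.8]
grip_width: 11.6
grasp_force: 30.0
```

```bash
python3 -m crank '[[0,0,-0.2,0,1],[0,0,-0.5,0,1],[0,0,-0.8,0,1],[0,0,-0.8,0,1],[0,0,-0.8,0,1],[0,0,-0.8,0,1],[0,0,-0.8,0.5,1],[0,0,-0.4,1,1],[0,0,0,1,1],[0,0,0,1,1],[0,0,0,1,1],[0,0,0,1,1],[0,0,0,1,1],[0,0,0,1,1],[0,0,0,1,1],[0,0,0,1,1],[0,0,0,1,1],[0,0,0,1,1],[0,0,0,1,1],[0,0,0,1,1]]'; python3 -m crank '[[0,0,0,1,1],[0,0,0,1,1],[0,0,0,1,1],[0,0,0,1,1],[0,0,0,1,1],[0,0,0,1,1],[0,0,0,1,1],[0,0,0,1,1],[0,0,0,0.1,1],[0,0,0,0,1]]'; python3 -c "
from h import *
s=state();delta([569.6,74.1,110])"
```

```text
t: 14.42
ee_pos: [393.1, 349.0, 151.4]
ee_rot: [[-0.378, 0.926, 0.0], [0.926, 0.378, 0.0], [0.0, 0.0, -1.0]]
ft_force: [0.1, 0.0, -1.6]
grip_width: 11.4
grasp_force: 30.0
t: 15.25
ee_pos: [393.2, 349.1, 151.2]
ee_rot: [[0.172, 0.985, 0.0], [0.985, -0.172, 0.0], [0.0, 0.0, -1.0]]
ft_force: [-0.2, 0.6, -1.5]
grip_width: 11.6
grasp_force: 30.0
15.25 [393.2 349.1 151.2] z-ang x-axis 80.11731960197422 F [-0.2  0.6 -1.5] 11.649062544213772 29.99982923269272
tool delta mm [-240.6  221.    41.1] units [-9.6  8.8  1.6]
```

```bash
python3 -m crank '[[-0.3,0.27,0,0,1],[-0.6,0.55,0,0,1],[-0.6,0.55,0,0,1],[-0.6,0.55,0,0,1],[-0.6,0.55,0,0,1],[-0.6,0.55,0,0,1],[-0.6,0.55,0,0,1],[-0.6,0.55,0,0,1],[-0.6,0.55,0,0,1],[-0.6,0.55,0,0,1],[-0.6,0.55,0,0,1],[-0.6,0.55,0,0,1],[-0.6,0.55,0,0,1],[-0.6,0.55,0,0,1],[-0.6,0.55,0,0,1],[-0.6,0.55,0,0,1],[-0.3,0.3,0,0,1],[0,0,0,0,1],[0,0,0,0,1]]'; python3 -c "
from h import *
for n in('top','side'):
  shot(n)
b=cv2.cvtColor(load('top')[0],cv2.COLOR_RGB2BGR);c=cv2.cvtColor(load('side')[0],cv2.COLOR_RGB2BGR)
f=lambda a:cv2.resize(a,(399,560),interpolation=cv2.INTER_CUBIC)
cv2.imwrite('pics/t3.png',np.hstack([f(b[130:270,240:340]) if 0 else cv2.resize(b[130:270,240:400],(400,350)),cv2.resize(c[110:250,280:440],(400,350))]))
s=state();delta([569.6,74.1,110])"
```

```text
t: 16.83
ee_pos: [568.6, 74.2, 150.4]
ee_rot: [[0.173, 0.985, -0.0], [0.985, -0.173, 0.0], [-0.0, -0.0, -1.0]]
ft_force: [-1.2, -0.6, -0.4]
grip_width: 11.9
grasp_force: 30.0
16.9333 [568.2  74.9 150.3] z-ang x-axis 80.0737991357383 F [ 0.1 -0.2 -2.3] 11.53183438657384 29.99948412179947
tool delta mm [-0.6  1.6 40.3] units [-0.   0.1  1.6]
```

View pics/t3.png

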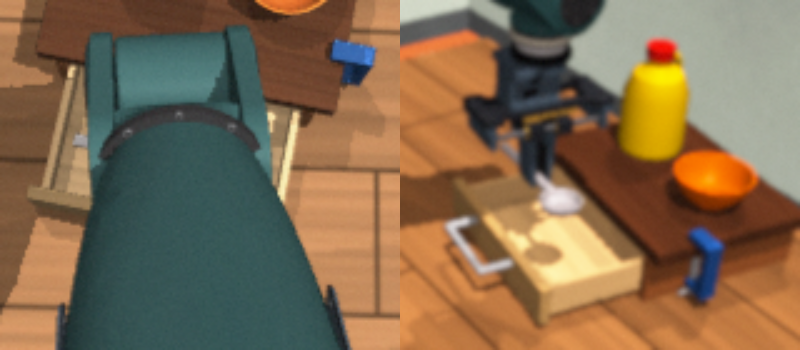

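The spoon hangs level over the open drawer (bowl at right-half crop (563,200)), clear of the walls. I'll lower it.

```bash
python3 -m crank '[[0,0.05,0.5,0,1],[0,0,0.6,0,1],[0,0,0.6,0,1],[0,0,0.6,0,1],[0,0,0.6,0,1],[0,0,0.5,0,1],[0,0,0.4,0,1],[0,0,0.2,0,1],[0,0,0.15,0,1],[0,0,0,0,1],[0,0,0,0,1]]'; python3 -m crank '[[0,0,0.08,0,1],[0,0,0.08,0,1],[0,0,0,0,1],[0,0,0,0,1]]'
```

```text
t: 17.85
ee_pos: [570.3, 74.3, 47.0]
ee_rot: [[0.173, 0.985, 0.0], [0.985, -0.173, 0.0], [0.0, 0.0, -1.0]]
ft_force: [0.4, -0.6, -1.3]
grip_width: 11.8
grasp_force: 30.0
t: 18.18
ee_pos: [570.0, 74.3, 42.8]
ee_rot: [[0.173, 0.985, 0.0], [0.985, -0.173, 0.0], [0.0, 0.0, -1.0]]
ft_force: [-0.6, -0.3, -1.8]
grip_width: 11.8
grasp_force: 30.0
```

```bash
python3 -m crank '[[0,0,0.05,0,1],[0,0,0,0,1],[0,0,0,0,1]]';python3 -m crank '[[0,0,0.04,0,1],[0,0,0,0,1],[0,0,0,0,1]]'
```

```text
t: 18.43
ee_pos: [570.0, 74.3, 41.4]
ee_rot: [[0.173, 0.985, 0.0], [0.985, -0.173, -0.0], [-0.0, 0.0, -1.0]]
ft_force: [-0.7, 0.1, -1.0]
grip_width: 11.6
grasp_force: 30.0
t: 18.68
ee_pos: [570.6, 74.2, 41.0]
ee_rot: [[0.173, 0.985, 0.001], [0.985, -0.173, -0.0], [0.0, 0.001, -1.0]]
ft_force: [-0.1, -1.2, 6.5]
grip_width: 11.9
grasp_force: 30.0
```

```bash
python3 -m crank '[[0,0,0,0,0.85],[0,0,0,0,0.75],[0,0,0,0,0.65],[0,0,0,0,0.65],[0,0,0,0,0.65]]'; python3 -m crank '[[0,0,-0.2,0,0.65],[0,0,-0.5,0,0.65],[0,0,-0.8,0,0.65],[0,0,-0.8,0,0.65],[0,0,-0.8,0,0.65],[0,0,-0.7,0,0.7],[0,0,0,0,0.7]]'; python3 -c "
from h import *
shot('side');s=state();c=cv2.cvtColor(load('side')[0],cv2.COLOR_RGB2BGR)
cv2.imwrite('pics/s4.png',cv2.resize(c[140:250,290:440],None,fx=4,fy=4,interpolation=cv2.INTER_CUBIC))
delta([467.2,92.2,130])"
```

```text
t: 19.1
ee_pos: [570.0, 74.3, 40.4]
ee_rot: [[0.173, 0.985, -0.0], [0.985, -0.173, -0.0], [-0.0, -0.0, -1.0]]
ft_force: [0.8, -0.3, 0.2]
grip_width: 31.8
grasp_force: 0.0
t: 19.68
ee_pos: [572.0, 74.5, 139.8]
ee_rot: [[0.173, 0.985, 0.005], [0.985, -0.173, 0.0], [0.001, 0.005, -1.0]]
ft_force: [0.6, 0.0, 0.1]
grip_width: 27.9
grasp_force: 0.0
19.7333 [571.2  74.4 138. ] z-ang x-axis 80.03183802808326 F [-0.2 -1.1  0.7] 27.35120198088394 0.0
tool delta mm [  -0.5 -105.5    7.6] units [-0.  -4.2  0.3]
```

View pics/s4.png

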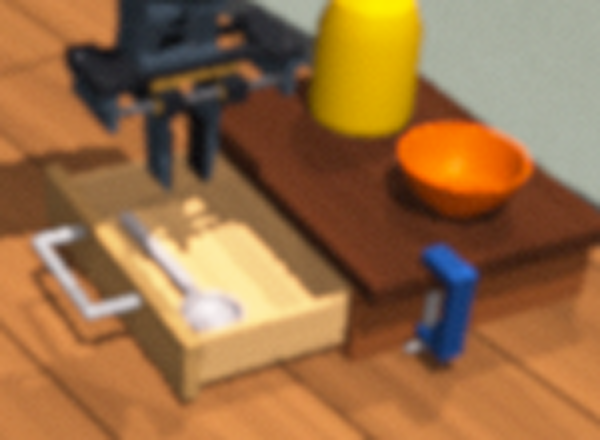

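The spoon lies flat in the drawer (bowl at crop (212,308), handle end at (130,220)) and the gripper is clear. I'll grip the bar and push.

```bash
python3 -m crank '[[0,-0.6,0,0,0.7],[0,-0.9,0,0,0.7],[0,-0.9,0,0,0.7],[0,-0.9,0,0,0.7],[0,-0.6,0,0,0.7],[0,-0.32,0,0,0.7],[0,0,0.6,0,0.7],[0,0,0.7,0,0.7],[0,0,0.7,0,0.7],[0,0,0.6,0,0.7],[0,0,0.5,0,0.7],[0,0,0.3,0,0.7],[0,0,0.2,0,0.7],[0,0,0,0,0.7],[0,0,0,0,0.7]]'; python3 -m crank '[[0,0,0,0,1],[0,0,0,0,1],[0,0,0,0,1],[0,0,0,0,1],[0,0,0,0,1]]' 30
```

```text
t: 20.98
ee_pos: [466.3, 92.6, 45.6]
ee_rot: [[0.173, 0.985, 0.0], [0.985, -0.173, -0.0], [-0.0, 0.0, -1.0]]
ft_force: [0.3, -0.5, 0.4]
grip_width: 27.5
grasp_force: 0.0
t: 21.4
ee_pos: [467.4, 92.5, 46.1]
ee_rot: [[0.173, 0.985, 0.003], [0.985, -0.173, 0.0], [0.001, 0.003, -1.0]]
ft_force: [5.9, -3.9, -1.9]
grip_width: 9.2
grasp_force: 30.0
```

```bash
python3 -m crank '[[0,0.1,0,0,1],[0,0.2,0,0,1],[0,0.3,0,0,1],[0,0.3,0,0,1],[0,0.3,0,0,1],[0,0.3,0,0,1],[0,0.3,0,0,1],[0,0.3,0,0,1],[0,0.3,0,0,1],[0,0.3,0,0,1],[0,0.3,0,0,1],[0,0.3,0,0,1],[0,0.3,0,0,1],[0,0.3,0,0,1],[0,0.3,0,0,1],[0,0.3,0,0,1],[0,0.3,0,0,1],[0,0.3,0,0,1],[0,0.2,0,0,1],[0,0.1,0,0,1]]'; python3 -m crank '[[0,0.05,0,0,1],[0,0,0,0,1]]'
```

```text
t: 23.07
ee_pos: [600.0, 69.4, 46.0]
ee_rot: [[0.173, 0.985, 0.001], [0.985, -0.173, 0.0], [0.001, 0.001, -1.0]]
ft_force: [-1.8, 5.0, 8.4]
grip_width: 9.1
grasp_force: 30.0
t: 23.23
ee_pos: [601.1, 69.2, 46.1]
ee_rot: [[0.173, 0.985, 0.001], [0.985, -0.173, 0.0], [0.001, 0.001, -1.0]]
ft_force: [2.2, 4.7, 4.6]
grip_width: 9.3
grasp_force: 30.0
```

```bash
python3 -m crank '[[0,0.1,0,0,1],[0,0.08,0,0,1],[0,0,0,0,1]]'; python3 -m crank '[[0,0.08,0,0,1],[0,0.08,0,0,1],[0,0,0,0,1]]'
```

```text
t: 23.48
ee_pos: [605.4, 68.5, 46.1]
ee_rot: [[0.173, 0.985, 0.001], [0.985, -0.173, 0.0], [0.001, 0.001, -1.0]]
ft_force: [0.7, 3.4, 5.7]
grip_width: 9.2
grasp_force: 30.0
t: 23.73
ee_pos: [605.5, 68.4, 45.8]
ee_rot: [[0.174, 0.985, -0.008], [0.985, -0.174, 0.001], [-0.001, -0.008, -1.0]]
ft_force: [-25.3, 11.2, 30.7]
grip_width: 9.4
grasp_force: 30.0
```

```bash
python3 -m crank '[[0,-0.1,0,0,1],[0,0,0,0,0.72],[0,0,0,0,0.72],[0,0,0,0,0.72],[0,0,0,0,0.72]]'; python3 -m crank '[[0,0.1,0,0,0.72],[0,0.1,0,0,0.72],[0,0.1,0,0,0.72],[0,0,0,0,0.72]]';  python3 -m crank '[[0,0.05,0,0,0.72],[0,0,0,0,0.72]]'
```

```text
t: 24.15
ee_pos: [606.2, 67.8, 45.4]
ee_rot: [[0.173, 0.985, -0.0], [0.985, -0.173, -0.0], [-0.0, -0.0, -1.0]]
ft_force: [-0.6, 0.4, 0.4]
grip_width: 25.8
grasp_force: 0.0
t: 24.48
ee_pos: [613.1, 66.6, 45.2]
ee_rot: [[0.173, 0.985, -0.002], [0.985, -0.173, 0.0], [-0.0, -0.002, -1.0]]
ft_force: [-5.4, 1.0, 2.7]
grip_width: 25.5
grasp_force: 2.7
t: 24.65
ee_pos: [613.2, 66.5, 45.0]
ee_rot: [[0.173, 0.985, -0.005], [0.985, -0.173, 0.0], [-0.001, -0.004, -1.0]]
ft_force: [-11.3, 2.1, 8.7]
grip_width: 25.5
grasp_force: 5.9
```

```bash
python3 -m crank '[[0,-0.2,0,0,0.72],[0,-0.15,0,0,0.72],[0,0,0,0,0.72],[0,0,-0.3,0,0.72],[0,0,-0.8,0,0.72],[0,0,-1,0,0.72],[0,0,-1,0,0.72],[0,-1,-0.5,0,0.72],[0,-1,0,0,0.72],[0,-1,0,0,0.72],[0,-1,0,0,0.72],[0,0,0,0,0.72],[0,0,0,0,0.72]]'; python3 -c "
from h import *
shot('side');shot('top');s=state();c=cv2.cvtColor(load('side')[0],cv2.COLOR_RGB2BGR)
cv2.imwrite('pics/s5.png',cv2.resize(c[110:330,250:450],None,fx=2.7,fy=2.7,interpolation=cv2.INTER_CUBIC))"
```

```text
t: 25.73
ee_pos: [507.4, 85.4, 136.2]
ee_rot: [[0.173, 0.985, 0.001], [0.985, -0.173, 0.0], [0.0, 0.001, -1.0]]
ft_force: [1.1, -0.0, 0.4]
grip_width: 25.6
grasp_force: 0.0
25.8333 [508.9  85.3 136.2] z-ang x-axis 80.02923746224015 F [ 0.6  1.  -0.3] 25.03462607049402 0.0
```

View pics/s5.png

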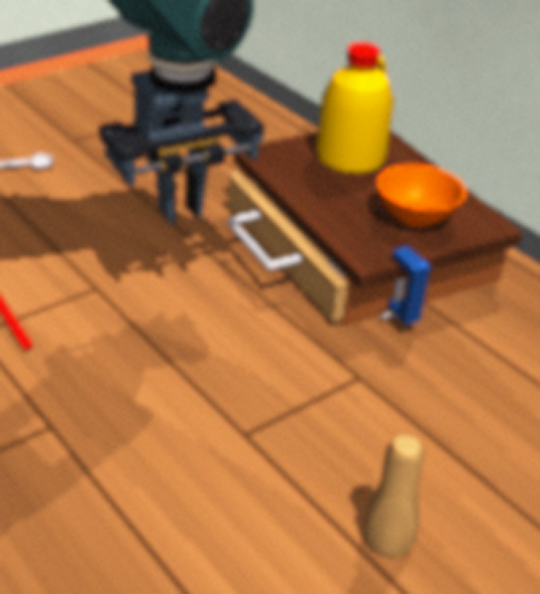

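The drawer is shut (bar at crop (235,225)-(275,265)), the jug, bowl and pestle are still standing, and the gripper is clear.

```bash
python3 -c "
from plant import manip
print(manip.finish_job())"
```

```text
the job is handed in; nothing more can be done
None
```

The aluminium spoon is lying flat in the drawer, the drawer is pushed fully shut, and the job is handed in at about 26 s with the pestle, jug and bowl still standing; no verdict came back.

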